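Load the bench press with its lever

ROBOT

A 6-joint arm with a two-finger parallel gripper is mounted at the origin on a cart in front of the work surface, level with it; the furniture and walls round the work are solid. World frame = base frame: x ahead of the robot, y to its left, z up, the work surface at z = 0. Lengths are in m, angles in rad, forces in N, time in s.
With the tool pointing down it reaches from about 0.275 to 0.85 m from the base axis. Payload 19 kg.
Tool frame: the origin (TCP) lies midway between the tips of the shut fingers; the grasp point (between the pads) lies 19 mm behind it; z points along the fingers, y is the direction in which the jaws open and shut (so a half turn about z gives the same grasp; the last joint's range is limited). The gripper opens to 85 mm and grips with 20 to 120 N. Pads are 22 mm wide; open, the fingers measure 114 mm over their backs; the gripper's body (76 mm by 85 mm) begins 54 mm behind the grasp point. The pads swing forward as they close: fully open they stand 13 mm farther back than shut.
Start: joints at [-1.333, 0.15, 1.437, -0, 1.554, -0.134], TCP at [0.209, -0.536, 0.231] pointing down, gripper open.
Joint ranges: [-2.8, 2.8], [-0.68, 2.1], [0.12, 2.68], [-1.39, 4.53], [0.16, 2.79], [-2.81, 2.81]. Speed limits (rad/s): [1.89, 1.89, 2.22, 3.01, 3.01, 3.01].

INTERFACE

Orientations are given as a rotation vector (axis times angle).
In Python, from cell import manip, vision, order gives the robot as it stands.
- The arm moves only by the tool step_arm, never from a script. Its argument "targets" is a list that holds one entry, the list of rows, each a list of 7 numbers: the shift along the tool's x, y, z each as a share of 40 mm, from -1 to 1, then the turn, a rotation vector about the tool's x, y, z each as a share of 0.08 rad, from -1 to 1, then the opening, from -1 (shut) to 1 (fully open). A call has 1 to 8 rows; each row shifts and turns the pose as measured when the row begins, along the tool's axes as they then stand; what a row does not reach is not made up. A row lasts 1/12 s, in which the tool goes at most 41.7 mm and 7.16 degrees, less where a joint would pass 70% of its speed; a pose out of reach is approached as far as the arm can. A call with a number of a shift or a turn outside -1 to 1 is refused whole. A call with a gripper value outside its range is refused whole. The fingers move at their own pace and stop on an object; the grip force is fixed at half the most. Time passes only in rows, so rows that do not move let the fingers close. It gives the time, the measured TCP pose, the force and the opening at its end, in the units of the state.
- manip.read_state(): the state, without advancing time (a new reading comes with each control period).
- vision.read_camera(name): name is "side" or "top" or "wrist"; returns a dict with "img" (400x640x3 uint8, red, green, blue), "fx", "fy", "cx", "cy" (pixels), "distortion" ([k1, k2, p1, p2, k3] as OpenCV has them; the pictures are not rectified), "world_from_camera" (4x4, takes a point from camera to world coordinates); the wrist camera has in their place "tool_from_camera" (4x4, takes a point from camera to tool coordinates, whose origin is the TCP and whose axes are the flange's). Camera axes: x right, y up, looking along -z (the intrinsics and any distortion apply to the point x, -y, -z); pixel columns grow to the right and rows downward; lengths in m; the calibration is good to about 2 mm. A picture is of the moment at which its call begins: read the wrist's pose just before it. There is no depth.
- order.finish_job(): hands the job in, once; it reports no verdict.
The state is a dict: "time_s": time; "joint_pos": joint angles; "joint_vel": joint speeds; "effort": joint torques, N m; "tool_pos": TCP position; "tool_rot": TCP orientation; "ft_force": force on the tool from outside, world axes, zero at the start; "torque": the same for the moment, N m; "gripper_width": opening from 0.0 (shut) to 1.0 (fully open).
Only numpy, scipy, OpenCV 4.12 (cv2) and the standard library are available. Lean on these libraries where they do the work, as an engineer would, in place of code of your own. Each camera call takes 0.05 s, during which the arm holds its last target. There are 200 camera calls.

TASK

Load the glued book board into the bench press by pressing and pushing only, without lifting the lever or the carrier. First press down the long end of the resting lever until the spring catch snaps over its end and keeps the heavy flap up, and take your hand off; next push the carrier board by its upright lip all the way in against the back stop; then press down the catch's thumb plate so that the lever comes free and the flap settles on the book board. Do not touch the flap itself, and leave the tools round the press where they are.

Things in the scene. Friction and masses are not known exactly. Their poses are not given: they have to be found in the camera images.
- press: Fixed bench press: wooden base 325 x 228 x 12 mm (x -197 to 129, y -150 to 78 mm). Origin: under the base, on the middle line of the carrier's track; +x to the back (the way the carrier goes in), +y left. Low rails at y = +-61 mm (tops z 20 mm) guide the carrier to a stop bar (front face x = 71.5 mm). The lever stands right of the track in the plane y = -112 mm, pivot at x = 0.
- flap (a joint): Opening angle of the flap, a 1.1 kg steel plate 135 x 150 x 8 mm with a dark block on top, hinged along the press's y at x = 115, z = 31 mm; front edge at x = -25 mm. 0: shut on nothing (the low front edge blocks the way in); 0.04: lying on the book board; about 0.28: lever caught (front edge 65 mm above the table). Damped: sinks in about a second. A pin on its right lies on the lever's short end.
- lever: Loose steel lever, bar 16 x 8 mm; its cross pin lies in an open cradle. Origin on that pin; axes as the press's at rest. Short arm: back under the flap's pin (45 mm). Long arm: 140 mm to the front, at rest 0.45 rad above level. Pressed, it turns about the press's y axis to nearly level, where the catch takes it; a rubber stop ends its travel about 5 mm lower at the tip. 3 to 12 N at the pad.
- lever_pad (a point): Centre of the top face of the black rubber pad (44 x 30 mm) on the lever's long arm, 100 mm from the pivot: press here. It stands about 84 mm above the table at rest and about 43 mm when caught.
- lever_tip (a point): Axis of the 10 mm round cross bar at the end of the long arm, 140 mm from the pivot; above the table about 93 mm at rest, 34 mm when caught, 84 mm once the flap lies on the book board.
- press_cradle (a point): Pivot centre of the lever in the cradle, 32 mm above the table: the lever's origin stays here.
- catch (a joint): Angle of the brass spring catch, rad: 0 at rest (its nose over the caught lever's end), grows to 0.38 as the thumb plate is pressed down or the lever's end pushes the nose outward; springs back by itself. It lets the lever go at about 0.2 to 0.3 rad.
- catch_thumb (a point): Centre of the top face of the catch's ribbed thumb plate (30 x 32 mm), 40 mm above the table, 179 mm in front of the lever's pivot and 34 mm beyond the end of the caught lever. Pressed down 9 to 13 mm (about 5 N; hard stop at about 15 mm) it lets the lever go, whose end then rises beside it.
- carrier: Loose white carrier board 130 x 110 x 6 mm between the rails, with an upright lip across its front and a dark wooden book board 85 x 90 x 9 mm on it (top 15 mm above the underside). Origin: underside, middle of the lip's front face; x along the board to the back. About 0.25 kg.
- carrier_lip (a point): Top middle of the front face of the carrier's upright lip (110 mm wide, 8 mm thick, 38 mm high; top 50 mm above the table). Push this face toward the back of the press. Fully in, against the stop, it stands at x = -58.5 mm in the press's frame, 33 mm in front of the flap's front edge; it starts 97 to 127 mm further out.
- book_weight_0: Bystander: steel-grey round weight with a knob, 47 x 47 x 41 mm, left of the press. Origin under its centre.
- beaker: Bystander: clear glass beaker 53 x 59 x 67 mm, left of the press. Origin under its centre.
- bone_folder: Bystander: flat bone folder 154 mm long, left of the track. Origin under its centre, long axis y.
- eraser: Bystander: eraser 23 x 52 x 13 mm, right of the lever. Origin under its centre.
- strip_tin: Bystander: round green tin 64 mm across, 23 mm high, right of the catch. Origin under its centre.
- scalpel: Bystander: scalpel 143 mm long, left of the press. Origin under its centre, long axis y.
- tweezers: Bystander: tweezers 122 mm long, 8 mm high, lying in front of the press. Origin under the centre, long axis y.
- dropper_bottle: Bystander: brown dropper bottle, 52 mm across, 139 mm high, left of the press. Origin under its centre.
There are look-alikes about, which are no part of the job. What is meant by the lever is not pink, and is the smaller of those in its own colour.

How it is judged:
On the way, in this order (a step that is already met when the one before it is completed fails the run):
1. the lever's end is caught, the robot is off the lever and the flap stays up (value of joint flap above 0.22 rad and height (world z) of lever_tip below 0.045 m and contact force between each of the arm, the fingers and lever below 0.3 N), for 0.3 s.
2. the carrier is fully in, against the stop, with the flap still up (value of joint flap above 0.22 rad and x of carrier_lip in the frame of press above -0.065 m and angle between the x axis of carrier and the x axis of press, either way round below 0.06 rad), for 0.2 s.
At the end, for the whole second after the job is handed in: The carrier is within 6 mm of its fully-in position and straight (0.06 rad), the flap lies on the book board (hinge 0.02 to 0.07 rad, pressing with more than 1 N), the lever is up again (end more than 75 mm above the table) with its pin in the cradle, the catch is back at rest, and all is still (x of carrier_lip in the frame of press above -0.065 m and angle between the x axis of carrier and the x axis of press, either way round below 0.06 rad and value of joint flap between 0.02 and 0.07 rad and contact force between flap and carrier above 1 N and height (world z) of lever_tip above 0.075 m and distance between lever and press_cradle below 0.006 m and value of joint catch below 0.05 rad and linear speed of carrier below 0.01 m/s and linear speed of lever below 0.02 m/s); the robot touches nothing.
It fails at once if the flap is pushed or lifted by the hand or arm (more than 2 N) instead of by the lever (contact force between any of the fingers, the arm and flap above 2 N).
It fails at once if the carrier is lifted off its track (more than 10 mm) or tipped (0.15 rad) (z of carrier in the frame of press above 0.022 m or angle between carrier's own z axis and vertical above 0.15 rad).
It fails at once if the lever is lifted out of its cradle (pin more than 8 mm away) (distance between lever and press_cradle above 0.008 m).
It fails at once if a bystander is moved more than 20 mm (distance of any of book_weight_0, beaker, bone_folder, eraser, strip_tin, scalpel, tweezers, dropper_bottle from where it was at the start of the episode above 0.02 m).
It also fails if it takes over 54 s, if anything falls off the work surface, if the arm or the gripper's body presses on something with over 40 N, if the wrist force passes 120 N, or if a joint passes its speed limit or range.

## Working session

There is one attempt and no reset: what is moved stays moved. The work goes in short steps, Python scripts to look and compute and a tool call to move; the robot and the scene stay as the last step left them, time stands still between calls to the robot, and variables do not carry over. Pictures are saved under pics/ and viewed, about 8 in all and at most 12, crops included, and the job is handed in when it is done.

Besides the shell and the picture viewer there is one more tool, called as name(argument=value, ...) on one line, values as JSON. step_arm: Moves the arm, as the interface text tells. Shift numbers are shares of 40 mm and turn numbers shares of 0.08 rad, none past 1 either way. Its arguments: {"type":"object","properties":{"targets":{"type":"array"}},"required":["targets"]}

```bash
mkdir -p pics; cat > h.py <<'E'
import numpy as np,cv2
from scipy.spatial.transform import Rotation as R
from cell import manip,vision,order
def snap(n,f):
    c=vision.read_camera(n); cv2.imwrite('pics/'+f,c['img'][:,:,::-1])
    np.savez('pics/'+f[:-4]+'.npz',**{k:np.array(v) for k,v in c.items()}); return c
def load(f): return np.load('pics/'+f+'.npz')
def K(c): return np.array([[c['fx'],0,c['cx']],[0,c['fy'],c['cy']],[0,0,1.]],float)
def atz(c,uv,z,T=None):
    T=c['world_from_camera'] if T is None else T
    p=cv2.undistortPoints(np.array([[uv]],float),K(c),np.array(c['distortion'],float))[0,0]
    d=T[:3,:3]@np.array([p[0],-p[1],-1]); o=T[:3,3]
    return o+d*(z-o[2])/d[2]
def proj(c,P,T=None):
    T=c['world_from_camera'] if T is None else T
    q=(np.atleast_2d(P)-T[:3,3])@T[:3,:3]; q=q*[1,-1,-1]
    return cv2.projectPoints(q.astype(float),np.zeros(3),np.zeros(3),K(c),np.array(c['distortion'],float))[0][:,0]
E
python3 - <<'E'
from h import *
print(manip.read_state())
for n in('top','side'):
    c=snap(n,n+'0.png'); print(c['world_from_camera'])
E
```

```text
{'time_s': 0.0, 'joint_pos': array([-1.33301112e+00,  1.50992123e-01,  1.43799773e+00, -1.08321255e-05,
        1.55377848e+00, -1.34021810e-01]), 'joint_vel': array([-0.00034332,  0.0017725 , -0.0014496 ,  0.0017059 , -0.00208565,
       -0.00036381]), 'effort': array([-2.62480127e-03, -7.13046670e+01, -5.70880866e+01, -6.93577931e-05,
        8.66754272e-03, -2.59249049e-05]), 'tool_pos': array([ 0.20880968, -0.53550118,  0.23068854]), 'tool_rot': array([-3.08630855e+00, -5.80458243e-01,  1.12717209e-04]), 'ft_force': array([ 0.29011327, -0.15708226,  0.21641308]), 'torque': array([-0.01617062,  0.00117171,  0.01955821]), 'gripper_width': 0.999533381026292}
[[-0.02629317  0.98575626 -0.1661122   0.32695487]
 [-0.99962431 -0.02464019  0.0120043   0.20592828]
 [ 0.00774028  0.16636542  0.98603379  1.49208532]
 [ 0.          0.          0.          1.        ]]
[[-0.88978937  0.12472045 -0.43899851  0.04509316]
 [-0.45579265 -0.29129021  0.84107258  1.19959508]
 [-0.02297701  0.94846973  0.31603359  0.4904264 ]
 [ 0.          0.          0.          1.        ]]
```

View pics/top0.png

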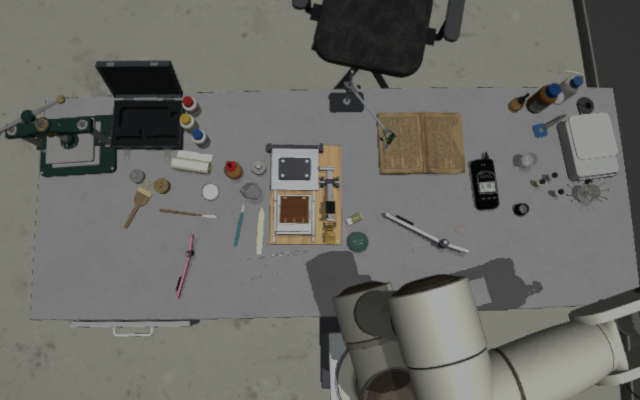

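View pics/side0.png

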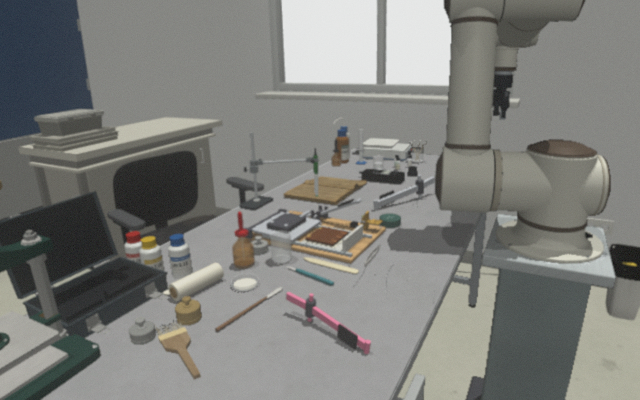

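Lever candidates in the top view are the pink one at (187,265), the long grey one at (425,232), and the small grey one on the press at (330,190). The last fits: it isn't pink, it's the smaller of the two greys, and it sits in the press's cradle. I'll confirm it in an enlarged crop.

```bash
python3 - <<'E'
from h import *
i=cv2.imread('pics/top0.png')[135:265,225:380]
cv2.imwrite('pics/c1.png',cv2.resize(i,None,fx=4.6,fy=4.6,interpolation=cv2.INTER_CUBIC))
c=load('top0'); print(K(c))
for uv in [(270,244),(340,244),(342,146)]: print(uv,atz(c,uv,.012))
E
```

```text
[[468.34487467   0.         315.89294857]
 [  0.         468.34487467 196.46238051]
 [  0.           0.           1.        ]]
(270, 244) [0.4278949  0.33663243 0.012     ]
(340, 244) [0.4222977  0.11584847 0.012     ]
(342, 146) [0.74146938 0.09815279 0.012     ]
```

View pics/c1.png

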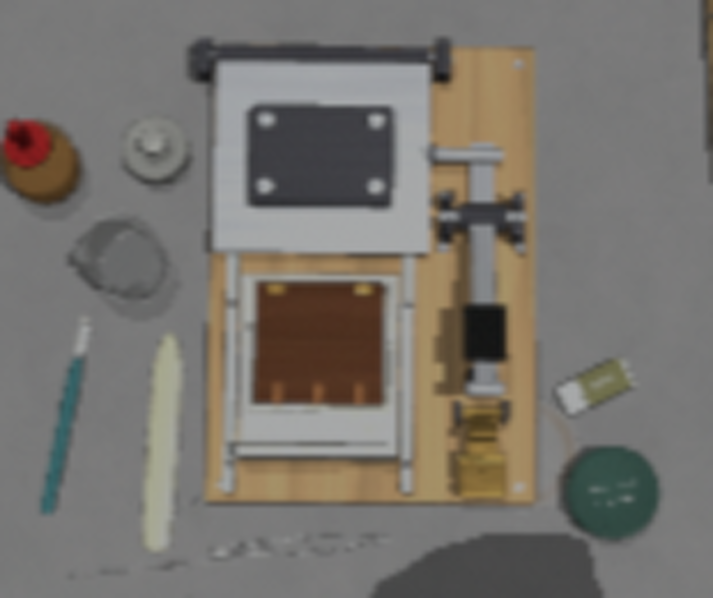

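The crop shows the grey lever in the press cradle at (485,215), the black pad at (485,331), the tip bar at (485,387), the brass thumb plate at (480,475) and the lip at (315,455). This is the lever meant. Next I fit the press pose.

```bash
cat >> h.py <<'E'
def pw(p,q):
    c,s=np.cos(p[2]),np.sin(p[2]); q=np.atleast_2d(q)
    return np.c_[p[0]+c*q[:,0]-s*q[:,1],p[1]+s*q[:,0]+c*q[:,1],q[:,2]]
E
python3 - <<'E'
from h import *
from scipy.optimize import least_squares
c=load('top0')
px=np.array([(206,501),(536,502),(534,47),(485,331),(485,387),(480,473)])/4.6+[225,135]
M=np.array([(-197,78,12),(-197,-150,12),(129,-150,12),(-86,-112,84),(-126,-112,93),(-179,-112,40)])/1e3
r=least_squares(lambda p:(proj(c,pw(p,M))-px).ravel(),[.62,.25,0])
p=r.x; print(p,r.fun.reshape(-1,2).round(2)); np.save('press.npy',p)
for n,q in dict(pad=(-.086,-.112,.084),tip=(-.126,-.112,.093),thumb=(-.179,-.112,.04),lipend=(-.0585,0,.05),flapfront=(-.025,0,.065)).items(): print(n,pw(p,q))
for uv in [(238,456),(395,457),(312,456)]:
    w=atz(c,np.array(uv)/4.6+[225,135],.05); d=w[:2]-p[:2]
    print('lip press-frame',R.from_euler('z',-p[2]).apply([*d,.05]))
s=manip.read_state();print(R.from_rotvec(s['tool_rot']).as_matrix().round(3))
E
```

```text
[ 0.62196814  0.25470814 -0.03245496] [[-0.55  0.2 ]
 [-0.02  0.49]
 [ 0.11 -0.55]
 [-0.05 -0.53]
 [ 0.05  0.02]
 [ 0.45  0.33]]
pad [[0.53237912 0.14555776 0.084     ]]
tip [[0.49240018 0.14685573 0.093     ]]
thumb [[0.43942809 0.14857554 0.04      ]]
lipend [[0.56349895 0.25660642 0.05      ]]
flapfront [[0.59698131 0.25551937 0.065     ]]
lip press-frame [-0.16855267  0.05198475  0.05      ]
lip press-frame [-0.16843057 -0.05323668  0.05      ]
lip press-frame [-0.16816431  0.00238204  0.05      ]
[[ 0.932  0.363 -0.   ]
 [ 0.363 -0.932  0.001]
 [ 0.    -0.001 -1.   ]]
```

step_arm(targets=[[[0.6,-0.7,0,0,0,1,-1],[0.6,-0.7,0,0,0,1,-1],[0.5,-0.7,0,0,0,1,-1],[0.5,-0.7,0,0,0,1,-1],[0.4,-0.7,0,0,0,1,-1]]])

```text
time_s: 0.52
tool_pos: [0.2795, -0.3743, 0.227]
tool_rot: [-3.135, 0.076, 0.005]
ft_force: [0.6, -0.2, 0.1]
gripper_width: 0.302
```

```bash
cat >> h.py <<'E'
def to(t,yaw=None):
    s=manip.read_state(); r=R.from_rotvec(s['tool_rot']); m=r.as_matrix()
    yaw=np.load('press.npy')[2] if yaw is None else yaw
    x=np.array([np.cos(yaw),np.sin(yaw),0]); z=np.array([0,0,-1.]); G=np.c_[x,np.cross(z,x),z]
    print('t',s['time_s'],'pos',s['tool_pos'].round(4),'F',s['ft_force'].round(1),'w',round(s['gripper_width'],2))
    print('rows shift',(m.T@(np.array(t)-s['tool_pos'])/.04).round(2),'turn',(R.from_matrix(m.T@G).as_rotvec()/.08).round(2))
def tp(q): return pw(np.load('press.npy'),q)[0]
E
python3 -c "
from h import *
to(tp((-.093,-.112,.13)))"
```

```text
t 0.5167 pos [ 0.2795 -0.3743  0.227 ] F [ 0.6 -0.2  0.1] w 0.3
rows shift [  5.52 -13.27   2.49] turn [-0.07  0.04 -0.2 ]
```

step_arm(targets=[[[0.45,-1,0.1,0,0,-0.2,-1],[0.45,-1,0.1,0,0,0,-1],[0.45,-1,0.1,0,0,0,-1],[0.45,-1,0.1,0,0,0,-1],[0.45,-1,0.1,0,0,0,-1],[0.45,-1,0.1,0,0,0,-1],[0.45,-1,0.1,0,0,0,-1],[0.45,-1,0.1,0,0,0,-1]]])

```text
time_s: 1.18
tool_pos: [0.4244, -0.0752, 0.1979]
tool_rot: [-3.136, 0.068, 0.003]
ft_force: [1.1, -1.5, 0.4]
gripper_width: -0.003
```

```bash
python3 -c "
from h import *
to(tp((-.093,-.112,.13)))"
```

```text
t 1.1833 pos [ 0.4244 -0.0752  0.1979] F [ 1.1 -1.5  0.4] w -0.0
rows shift [ 2.28 -5.62  1.72] turn [-0.06  0.02 -0.14]
```

step_arm(targets=[[[0.4,-1,0.2,0,0,-0.15,-1],[0.4,-1,0.2,0,0,0,-1],[0.4,-1,0.2,0,0,0,-1],[0.4,-1,0.2,0,0,0,-1],[0.4,-0.9,0.2,0,0,0,-1],[0.3,-0.6,0.3,0,0,0,-1],[0,0,0.1,0,0,0,-1]]])

```text
time_s: 1.77
tool_pos: [0.5195, 0.1442, 0.1428]
tool_rot: [-3.135, 0.04, 0.001]
ft_force: [0.4, 0.6, -0.3]
gripper_width: 0.003
```

```bash
python3 -c "
from h import *
to(tp((-.093,-.112,.13)))"
```

```text
t 1.7667 pos [0.5195 0.1442 0.1428] F [ 0.4  0.6 -0.3] w 0.0
rows shift [ 0.15 -0.04  0.32] turn [-0.07  0.01  0.09]
```

step_arm(targets=[[[0.15,-0.05,0.3,0,0,0.1,-1],[0,0,0.4,0,0,0,-1],[0,0,0.4,0,0,0,-1],[0,0,0.3,0,0,0,-1]]])

```text
time_s: 2.1
tool_pos: [0.5259, 0.1487, 0.0846]
tool_rot: [-3.136, 0.045, 0.001]
ft_force: [-2.3, 0.9, 12.3]
gripper_width: -0.003
```

```bash
python3 -c "
from h import *
to(tp((-.094,-.112,.04)))"
```

```text
t 2.1 pos [0.5259 0.1487 0.0846] F [-2.3  0.9 12.3] w -0.0
rows shift [-0.03  0.08  1.12] turn [-0.07  0.01  0.05]
```

In contact with the pad at z = 0.085, as expected.

step_arm(targets=[[[0,0.05,0.3,0,0,0,-1],[0,0,0.3,0,0,0,-1],[0,0,0.3,0,0,0,-1],[0,0,0.25,0,0,0,-1]]])

```text
time_s: 2.43
tool_pos: [0.5247, 0.1466, 0.0388]
tool_rot: [-3.134, 0.045, 0.003]
ft_force: [-7.6, -0.1, 26.1]
gripper_width: -0.001
```

```bash
python3 -c "
from h import *
to(tp((-.094,-.112,.04)))"
```

```text
t 2.4333 pos [0.5247 0.1466 0.0388] F [-7.6 -0.1 26.1] w -0.0
rows shift [-0.01  0.02 -0.03] turn [-0.08  0.02  0.05]
```

step_arm(targets=[[[0,0,0,0,0,0,-1],[0,0,0,0,0,0,-1],[0,0,-0.2,0,0,0,-1],[0,0,-0.4,0,0,0,-1],[0,0,-1,0,0,0,-1],[-0.5,0,-1,0,0,0,0],[-1,0,-0.5,0,0,0,0],[-1,0,0,0,0,0,0]]])

```text
time_s: 3.1
tool_pos: [0.4282, 0.1456, 0.166]
tool_rot: [-3.135, 0.051, 0.01]
ft_force: [-1.5, 0.0, 0.8]
gripper_width: 0.422
```

```bash
python3 - <<'E'
from h import *
to(tp((-.21,0,.13)))
c=snap('side','side1.png'); c2=snap('top','top1.png')
a=cv2.resize(c['img'][195:275,225:425],None,fx=4,fy=4,interpolation=cv2.INTER_CUBIC)
b=cv2.resize(c2['img'][140:255,260:400],(341,280))
o=np.zeros((600,800,3),np.uint8); o[:320]=a; o[320:,:341]=b
cv2.imwrite('pics/m1.png',o[:,:,::-1])
p=np.load('press.npy')
for z,x in((.034,-.14),(.093,-.126)): print('tip side crop',(proj(c,tp((x,-.112,z)))-[225,195])*4)
E
```

```text
t 3.1 pos [0.4282 0.1456 0.166 ] F [-1.5  0.   0.8] w 0.42
rows shift [-0.49 -2.88  0.92] turn [-0.07  0.08 -0.  ]
tip side crop [[547.93001615 103.69243485]]
tip side crop [[529.95801893  21.72337759]]
```

View pics/m1.png

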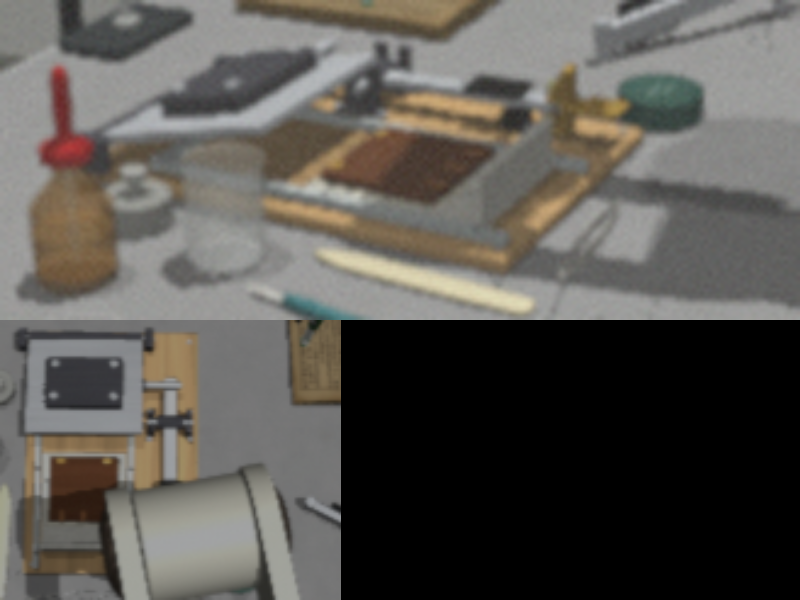

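The flap is up and the lever is level, with its tip under the catch nose at (548,100). The carrier hasn't moved (lip at about (520,165)). Next I go in front of the lip.

step_arm(targets=[[[-0.2,-0.8,0,0,0,0,0],[-0.2,-0.9,0,0,0,0,0],[0,-0.8,0,0,0,0,0],[0,-0.4,0.4,0,0,0,0],[0,0,0.4,0,0,0,0]]])

```text
time_s: 3.62
tool_pos: [0.412, 0.2652, 0.1384]
tool_rot: [-3.133, 0.057, -0.001]
ft_force: [0.3, 0.2, -0.2]
gripper_width: 0.499
```

```bash
python3 -c "
from h import *
to(tp((-.205,0,.024)))"
```

```text
t 3.6167 pos [0.412  0.2652 0.1384] F [ 0.3  0.2 -0.2] w 0.5
rows shift [0.13 0.12 2.86] turn [-0.11 -0.   -0.05]
```

step_arm(targets=[[[0.05,0.1,0.8,-0.1,0,-0.05,0],[0,0,0.8,0,0,0,0],[0,0,0.7,0,0,0,0],[0,0,0.4,0,0,0,0]]])

```text
time_s: 3.95
tool_pos: [0.4148, 0.2629, 0.0281]
tool_rot: [-3.14, 0.045, -0.006]
ft_force: [-1.5, -0.7, 0.1]
gripper_width: 0.499
```

```bash
python3 -c "
from h import *
to(tp((-.205,0,.024)));to(tp((-.07,0,.024)))"
```

```text
t 3.95 pos [0.4148 0.2629 0.0281] F [-1.5 -0.7  0.1] w 0.5
rows shift [0.06 0.04 0.1 ] turn [-0.02 -0.05  0.05]
t 3.95 pos [0.4148 0.2629 0.0281] F [-1.5 -0.7  0.1] w 0.5
rows shift [3.43 0.05 0.11] turn [-0.02 -0.05  0.05]
```

step_arm(targets=[[[0.4,0.03,0.05,0,0,0.05,0],[0.4,0,0,0,0,0,0],[0.35,0,0,0,0,0,0],[0.35,0,0,0,0,0,0],[0.35,0,0,0,0,0,0],[0.35,0,0,0,0,0,0],[0.3,0,0,0,0,0,0],[0.3,0,0,0,0,0,0]]])

```text
time_s: 4.62
tool_pos: [0.5259, 0.2546, 0.0196]
tool_rot: [3.136, -0.05, -0.02]
ft_force: [-3.1, 0.2, 2.5]
gripper_width: 0.5
```

```bash
python3 -c "
from h import *
to(tp((-.07,0,.027)))"
```

```text
t 4.6167 pos [0.5259 0.2546 0.0196] F [-3.1  0.2  2.5] w 0.5
rows shift [ 0.65 -0.08 -0.19] turn [0.06 0.16 0.  ]
```

step_arm(targets=[[[0.2,0,-0.15,0,0.15,0,0],[0.2,0,-0.05,0,0,0,0],[0.15,0,0,0,0,0,0],[0.1,0,0,0,0,0,0]]])

```text
time_s: 4.95
tool_pos: [0.5545, 0.2527, 0.0279]
tool_rot: [3.135, -0.052, -0.002]
ft_force: [-1.3, 0.6, -0.8]
gripper_width: 0.501
```

```bash
python3 -c "
from h import *
to(tp((-.07,0,.027)))"
```

```text
t 4.95 pos [0.5545 0.2527 0.0279] F [-1.3  0.6 -0.8] w 0.5
rows shift [-0.07 -0.1   0.02] turn [ 0.07  0.01 -0.01]
```

step_arm(targets=[[[0.1,0,0,0,0,0,0],[0.1,0,0,0,0,0,0]]])

```text
time_s: 5.12
tool_pos: [0.555, 0.2527, 0.0278]
tool_rot: [3.133, -0.051, -0.03]
ft_force: [-50.1, -2.9, 35.3]
gripper_width: 0.502
```

```bash
python3 - <<'E'
from h import *
to(tp((-.07,0,.027)))
c=snap('side','side2.png'); c2=snap('top','top2.png')
a=cv2.resize(c['img'][195:275,225:425],None,fx=4,fy=4,interpolation=cv2.INTER_CUBIC)
b=cv2.resize(c2['img'][140:255,260:400],(341,280))
o=np.zeros((600,800,3),np.uint8); o[:320]=a; o[320:,:341]=b
cv2.imwrite('pics/m2.png',o[:,:,::-1])
for x in (-.0585,-.075): print('lip L,R top edge',(proj(c,np.vstack([tp((x,y,.05)) for y in(.055,-.055)]))-[225,195])*4)
E
```

```text
t 5.1167 pos [0.555  0.2527 0.0278] F [-50.1  -2.9  35.3] w 0.5
rows shift [-0.08 -0.11  0.02] turn [0.1  0.24 0.  ]
lip L,R top edge [[324.73360749 147.36570553]
 [406.98702275  90.95737812]]
lip L,R top edge [[346.80980354 151.85469734]
 [427.92740081  94.73573878]]
```

View pics/m2.png

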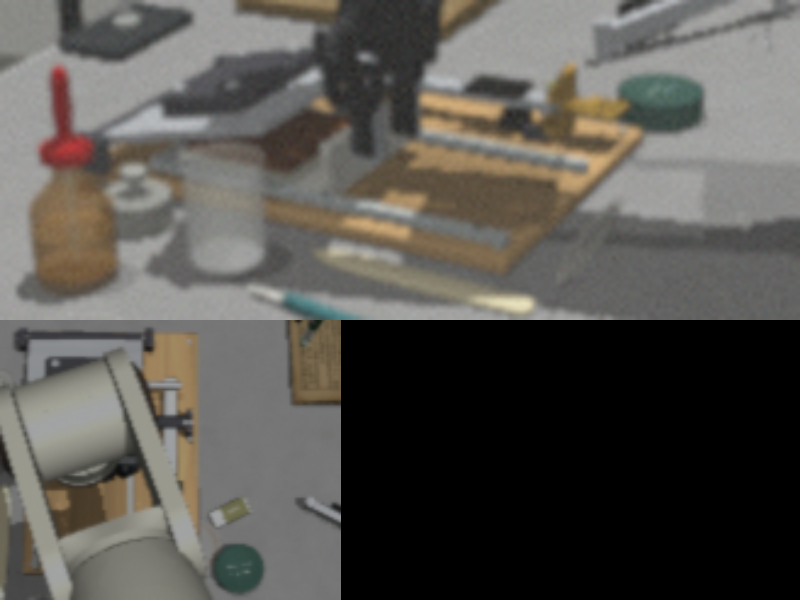

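The carrier is at the stop: its lip's left top corner is at about (325,147), against a predicted (325,147). The flap is still up and the lever still caught. I back off and go above the thumb plate.

step_arm(targets=[[[-0.2,0,0,0,0.1,0,0],[-0.6,0,0,0,0,0,0],[-0.8,0,0,0,0,0,0],[-0.5,0,-0.6,0,0,0,0],[-0.4,0,-1,0,0,0,-1],[-0.3,0,-1,0,0,0,-1],[0,0.5,-0.5,0,0,0,-1],[0,0.8,0,0,0,0,-1]]])

```text
time_s: 5.88
tool_pos: [0.4344, 0.2071, 0.1573]
tool_rot: [3.132, -0.042, -0.027]
ft_force: [1.2, 0.4, 0.6]
gripper_width: 0.001
```

```bash
python3 -c "
from h import *
to(tp((-.181,-.112,.08)))"
```

```text
t 5.8833 pos [0.4344 0.2071 0.1573] F [1.2 0.4 0.6] w 0.0
rows shift [0.15 1.44 1.94] turn [0.12 0.21 0.07]
```

step_arm(targets=[[[0.05,0.6,0.3,0.1,0.2,0.05,-1],[0,0.6,0.5,0,0,0,-1],[0,0.2,0.5,0,0,0,-1],[0,0,0.3,0,0,0,-1]]])

```text
time_s: 6.22
tool_pos: [0.4368, 0.1461, 0.0986]
tool_rot: [3.141, -0.047, 0.022]
ft_force: [-0.6, -0.4, 0.0]
gripper_width: -0.001
```

```bash
python3 - <<'E'
from h import *
to(tp((-.183,-.112,.08)))
c=snap('side','side3.png')
cv2.imwrite('pics/s3.png',cv2.resize(c['img'][185:265,225:425,::-1],None,fx=4,fy=4,interpolation=cv2.INTER_CUBIC))
E
```

```text
t 6.2167 pos [0.4368 0.1461 0.0986] F [-0.6 -0.4  0. ] w -0.0
rows shift [-0.04 -0.06  0.46] turn [-0.   -0.17  0.03]
```

View pics/s3.png

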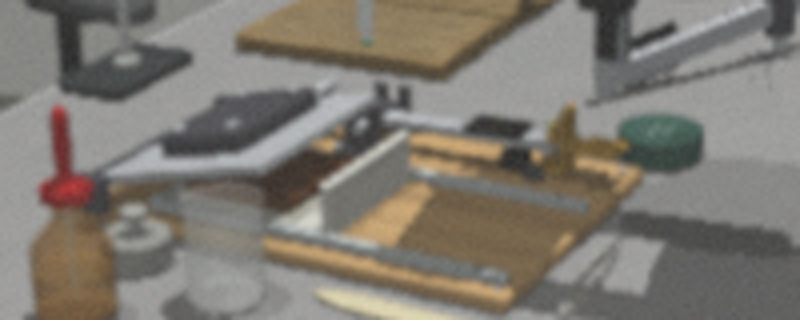

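The carrier is in (lip at (325,187) to (407,131), as predicted), the flap is up and the tip is caught at (545,140). The plate at (600,145) is clear below the tool, so I press it.

step_arm(targets=[[[-0.05,-0.05,0.5,0,-0.15,0,-1],[0,0,0.4,0,0,0,-1],[0,0,0.3,0,0,0,-1],[0,0,0.15,0,0,0,-1]]])

```text
time_s: 6.6
tool_pos: [0.4354, 0.1489, 0.0435]
tool_rot: [-3.141, 0.048, -0.004]
ft_force: [-0.0, -0.7, -0.1]
gripper_width: -0.002
```

```bash
python3 -c "
from h import *
to(tp((-.183,-.112,.028)))"
```

```text
t 6.6 pos [0.4354 0.1489 0.0435] F [-0.  -0.7 -0.1] w -0.0
rows shift [0.   0.   0.39] turn [-0.01 -0.03  0.03]
```

step_arm(targets=[[[0,0,0.15,0,0,0,-1],[0,0,0.15,0,0,0,-1],[0,0,0.1,0,0,0,-1],[0,0,0.03,0,0,0,-1],[0,0,0,0,0,0,-1]]])

```text
time_s: 7.02
tool_pos: [0.4351, 0.1496, 0.026]
tool_rot: [-3.141, 0.046, -0.002]
ft_force: [-3.3, -1.5, 2.4]
gripper_width: -0.003
```

step_arm(targets=[[[0,0,0,0,0,0,-1],[0,0,0,0,0,0,-1],[0,0,0,0,0,0,-1],[0,0,0,0,0,0,-1],[0,0,0,0,0,0,-1],[0,0,0,0,0,0,-1],[0,0,0,0,0,0,-1],[0,0,0,0,0,0,-1]]])

```text
time_s: 7.68
tool_pos: [0.4355, 0.1496, 0.0275]
tool_rot: [-3.141, 0.046, -0.004]
ft_force: [-4.3, -2.3, 2.7]
gripper_width: -0.005
```

```bash
python3 - <<'E'
from h import *
to(tp((-.183,-.112,.028)))
c=snap('side','side4.png')
cv2.imwrite('pics/s4.png',cv2.resize(c['img'][185:265,225:425,::-1],None,fx=4,fy=4,interpolation=cv2.INTER_CUBIC))
E
```

```text
t 7.6833 pos [0.4355 0.1496 0.0275] F [-4.3 -2.3  2.7] w -0.0
rows shift [-0.    0.02 -0.01] turn [-0.   -0.03  0.04]
```

View pics/s4.png

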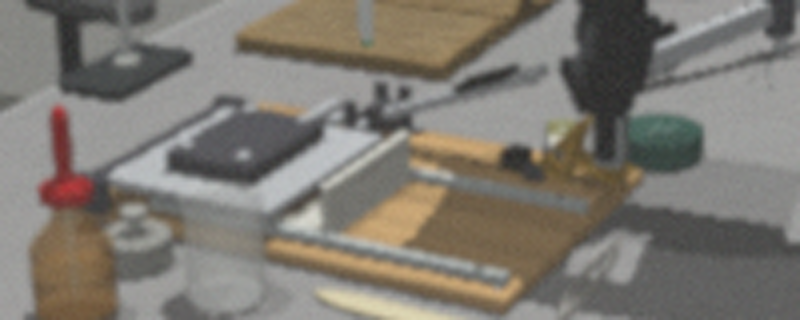

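The lever is up (tip at (543,70)) and the flap is lying down on the book. I retreat straight up.

step_arm(targets=[[[0,0,-0.3,0,0,0,-1],[-0.1,0,-0.6,0,0,0,-1],[-0.3,0,-1,0,0,0,-1],[-0.3,0,-1,0,0,0,-1],[-0.2,0.5,-1,0,0,0,-1],[0,1,-0.4,0,0,0,-1],[0,1,0,0,0,0,-1],[0,1,0,0,0,0,-1]]])

```text
time_s: 8.4
tool_pos: [0.3956, 0.0146, 0.2034]
tool_rot: [-3.141, 0.03, -0.015]
ft_force: [1.4, 0.4, -0.7]
gripper_width: 0.001
```

step_arm(targets=[[[0,1,0,0,0,0,-1],[0,1,0,0,0,0,-1],[0,1,0,0,0,0,-1],[0,0.5,0,0,0,0,-1],[0,0,0,0,0,0,-1],[0,0,0,0,0,0,-1],[0,0,0,0,0,0,-1],[0,0,0,0,0,0,-1]]])

```text
time_s: 9.07
tool_pos: [0.3929, -0.1387, 0.2064]
tool_rot: [3.136, -0.04, 0.033]
ft_force: [0.6, -0.7, -0.7]
gripper_width: -0.001
```

```bash
python3 - <<'E'
from h import *
to(tp((-.183,-.112,.028)))
c=snap('side','side5.png'); c2=snap('top','top5.png')
a=cv2.resize(c['img'][190:262,225:425],None,fx=4,fy=4,interpolation=cv2.INTER_CUBIC)
o=np.zeros((600,800,3),np.uint8); o[:288]=a; b=cv2.resize(c2['img'][135:260,225:380],(387,312),interpolation=cv2.INTER_CUBIC); o[288:,:387]=b
cv2.imwrite('pics/m5.png',o[:,:,::-1])
print('tip84',(proj(c,tp((-.13,-.112,.084)))-[225,190])*4,'lip',(proj(c,np.vstack([tp((-.0585,y,.05)) for y in(.055,-.055)]))-[225,190])*4)
E
```

```text
t 9.0667 pos [ 0.3929 -0.1387  0.2064] F [ 0.6 -0.7 -0.7] w -0.0
rows shift [ 0.78 -7.23  4.44] turn [ 0.06 -0.27  0.09]
tip84 [[535.15959367  54.72074287]] lip [[324.73360749 167.36570553]
 [406.98702275 110.95737812]]
```

View pics/m5.png

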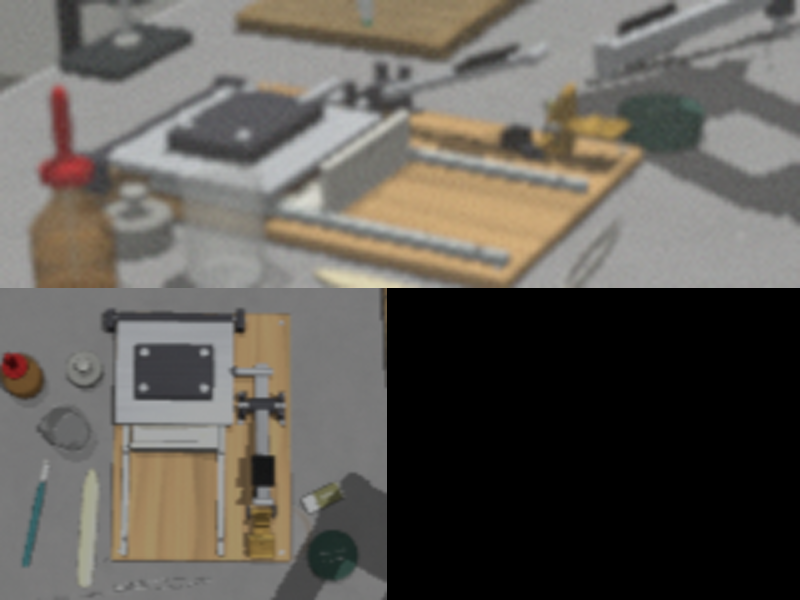

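The lever is up (tip at (538,52), predicted (535,55)), the lip is at its seated position (325,167) to (407,111), the flap is down, the catch is back upright at (560,115), and the tools haven't moved. I hand the job in.

```bash
python3 -c "
from h import *
print(order.finish_job())"
```

```text
the job is handed in; nothing more can be done
None
```

The press is loaded and I handed the job in at about 9 s of robot time; `order.finish_job()` gives no verdict.

**What I did:**
1. I pressed the lever pad down until the catch took the lever's end, then took the hand off.
2. I pushed the carrier by its lip to the back stop.
3. I pressed the thumb plate so the lever came free and the flap sank onto the book board.

**Last checks, from the side and top pictures:**
- **Carrier:** the lip is within about a pixel of its predicted fully-in position.
- **Lever and flap:** the lever's end is up where predicted for 84 mm, and the flap lies on the board.
- **Catch and tools:** the catch looks back at rest, and no tools appear to have moved.
- **Robot:** clear of everything, with wrist force at noise level.

**Not measured:** I judged the flap angle, its force on the board and the catch angle only by eye.

**High force at the stop:** the wrist briefly read about 60 N in all when the carrier hit the stop. That is under the 120 N wrist limit. It exceeds the 40 N limit for the arm or gripper body, but in the picture only the fingers touched the lip.

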